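# Set four pots on their waster slabs for the kiln

## Robot

A 6-joint arm with a two-finger parallel gripper is mounted at the origin on the work surface. World frame = base frame: x ahead of the robot, y to its left, z up, the work surface at z = 0. Lengths are in m, angles in rad, forces in N, time in s.
With the tool pointing down it reaches from about 0.35 to 0.925 m from the base axis. Payload 6.4 kg.
Tool frame: the origin (TCP) lies at the very end of the fingers, on their centre line; the grasp point (between the pads) lies 19 mm behind it; z points along the fingers, y is the line along which they close (so a half turn about z gives the same grasp; the last joint's range is limited). The gripper opens to 94 mm and grips with 3 to 60 N. Pads are 16 mm wide; open, the fingers measure 119 mm over their backs; the gripper's body (75 mm by 177 mm) begins 78 mm behind the grasp point.
Start: joints at [-1.276, 0.245, 1.558, -0, 1.339, -0.174], TCP at [0.294, -0.58, 0.205] pointing down, gripper open.
Joint ranges: [-3.13, 3.13], [-1.02, 2.26], [0.13, 2.54], [-0.95, 4.09], [0.21, 2.88], [-2.74, 2.74]. Speed limits (rad/s): [2.57, 2.57, 3.14, 3.14, 3.14, 3.14].

## Interface

Orientations are given as a unit quaternion [w, x, y, z].
In Python, from station import robot, cams gives the robot as it stands.
- The arm moves only by the tool send_rows, never from a script. Its argument "rows" is a list of rows, each an object of numbers: "x", "y", "z": the shift along the tool's x, y, z in m; "twist": the turn about the tool's z in degrees. A call has 1 to 20 rows; each row is the pose to reach, as a shift and turn from the pose commanded when the call began, along the tool's axes at that moment; what a row does not reach only later rows make up. A row lasts 1/8 s, in which the tool goes at most 62.5 mm and 10.7 degrees, less where a joint would pass 70% of its speed; a pose out of reach is approached as far as the arm can. A call with a gripper value outside its range is refused whole. "grip" is the finger opening in m, from 0 to 0.094, set as the call begins (left out, the last holds). The fingers move at their own pace and stop on an object; "grip_force" is the grip in N (left out, the last holds). Time passes only in rows, so rows that repeat a pose let the fingers close. It gives the time, the measured TCP pose, the force, the opening and the grip force at its end, in the units of the state.
- robot.read_state(): the state, without advancing time (a new reading comes with each control period).
- cams.read_camera(name): name is "side" or "top" or "wrist"; returns a dict with "img" (400x640x3 uint8, red, green, blue), "z_map" (400x640 float32, m along the optical axis (not along the pixel's ray), 0 where there is no reading), "K" (3x3 intrinsics, pixels), "rvec" (rotation vector, rad) and "tvec" (3), from world to camera coordinates, as OpenCV has them; the wrist camera has in their place "mount" (4x4, takes a point from camera to tool coordinates, whose origin is the TCP and whose axes are the flange's). Camera axes: x right, y down, z forward; pixel columns grow to the right and rows downward; lengths in m; the calibration is good to about 2 mm. A picture is of the moment at which its call begins: read the wrist's pose just before it.
- robot.finish_job(): hands the job in; it is judged then, once.
The state is a dict: "time_s": time; "joint_positions": joint angles; "joint_velocities": joint speeds; "tau": joint torques, N m; "tcp_pos": TCP position; "tool_rot": TCP orientation; "wrist_force": force on the tool from outside, world axes, zero at the start; "ft_torque": the same for the moment, N m; "finger_gap": opening from 0.0 (shut) to 1.0 (fully open); "grip_force": force on a finger pad.
Only numpy, scipy, OpenCV 4.12 (cv2) and the standard library are available. Lean on these libraries where they do the work, as an engineer would, in place of code of your own. Each camera call takes 0.05 s, during which the arm holds its last target. There are 200 camera calls.

## Task

Load the kiln shelf: set each of the four terracotta pots upright on the pale slab cut to the shape and size of its foot (small round, large round, square, oblong), centred on it, and with the square and the oblong pot turned so that their sides run along the slab's. Set the pots down gently, do not drop them or tip them over, and leave the amber glaze jar and the kiln prop (a pale square post) standing where they are.

Things in the scene. Friction and masses are not known exactly. Their poses are not given: they have to be found in the camera images.
- beaker: Small round pot: outside diameter 46 mm, 66 mm high, about 0.12 kg. Terracotta-brown, open at the top, loose, standing upright on the table at the start, straight outside walls 6 mm thick. Origin: centre of its underside; z up.
- planter: Large round pot: outside diameter 66 mm, 74 mm high, about 0.24 kg. Terracotta-brown, open at the top, loose, standing upright on the table at the start, straight outside walls 6 mm thick. Origin: centre of its underside; z up.
- square_pot: Square pot: 56 x 56 mm outside, 66 mm high, about 0.2 kg; x and y axes square to its sides. Terracotta-brown, open at the top, loose, standing upright on the table at the start, straight outside walls 6 mm thick. Origin: centre of its underside; z up.
- oblong_pot: Oblong pot: 84 mm long (its x axis) by 46 mm wide (its y axis) outside, 62 mm high, about 0.22 kg. Terracotta-brown, open at the top, loose, standing upright on the table at the start, straight outside walls 6 mm thick. Origin: centre of its underside; z up.
- waster_small_round: Place for the small round pot: disc of 66 mm diameter. 6 mm thick pale flat clay slab, fixed, lying on the grey kiln shelf, which is level; the pot that belongs here leaves a 10 mm border all round. Origin: centre of its underside (the top of the shelf, 14 mm above the table), so its top is 6 mm above its origin; z up.
- waster_large_round: Place for the large round pot: disc of 86 mm diameter. 6 mm thick pale flat clay slab, fixed, lying on the grey kiln shelf, which is level; the pot that belongs here leaves a 10 mm border all round. Origin: centre of its underside (the top of the shelf, 14 mm above the table), so its top is 6 mm above its origin; z up.
- waster_square: Place for the square pot: 76 x 76 mm, x and y axes square to its sides; any quarter turn of the pot fits. 6 mm thick pale flat clay slab, fixed, lying on the grey kiln shelf, which is level; the pot that belongs here leaves a 10 mm border all round. Origin: centre of its underside (the top of the shelf, 14 mm above the table), so its top is 6 mm above its origin; z up.
- waster_oblong: Place for the oblong pot: 104 mm (its x axis) by 66 mm (its y axis); the pot fits either way round, long side along long side. 6 mm thick pale flat clay slab, fixed, lying on the grey kiln shelf, which is level; the pot that belongs here leaves a 10 mm border all round. Origin: centre of its underside (the top of the shelf, 14 mm above the table), so its top is 6 mm above its origin; z up.
- glaze_jar: Bystander: closed amber-brown jar with a white cap, 54 mm diameter, 70 mm high, loose, standing among the pots. Origin: centre of its underside. To be left alone.
- kiln_prop: Bystander: pale square post, 38 x 38 mm, 75 mm high, loose, standing among the pots. Origin: centre of its underside. To be left alone.
Things that resemble listed ones, but are neither listed nor needed, are in the scene too. What is shaped like the beaker but blue or pink is not meant.

How it is judged:
By the outcome, as a careful person would: the job done as asked, in the order asked, and still so for the second after the job is handed in, with the robot touching nothing.
It also fails if it takes over 109 s, if anything falls off the work surface, if the arm or the gripper's body presses on something with over 40 N, if the wrist force passes 120 N, or if a joint passes its speed limit or range.

## Working session

There is one attempt and no reset: what is moved stays moved. The work goes in short steps, Python scripts to look and compute and a tool call to move; the robot and the scene stay as the last step left them, time stands still between calls to the robot, and variables do not carry over. Pictures are saved under pics/ and viewed, at most 14 in all, crops included, and the job is handed in when it is done.

Besides the shell and the picture viewer there is one more tool, called after "Request:" by a JSON object that holds its "api" and its "payload". send_rows: Moves the arm, as the interface text tells. Its arguments: {"type":"object","properties":{"rows":{"type":"array","items":{"type":"object","properties":{"x":{"type":"number"},"y":{"type":"number"},"z":{"type":"number"},"twist":{"type":"number"}}}},"grip":{"type":"number"},"grip_force":{"type":"number"}},"required":["rows"]}

```bash
mkdir -p pics; ls; python3 - <<'E'
from station import robot,cams
import cv2,numpy as np
s=robot.read_state();print(s['time_s'],s['tcp_pos'],s['tool_rot'],s['finger_gap'])
for n in('top','side'):
    c=cams.read_camera(n);cv2.imwrite(f'pics/{n}0.png',c['img'][:,:,::-1]);print(n,c['K'],c['rvec'],c['tvec'])
    np.savez(f'{n}0.npz',**c)
E
```

```text
pics
0.0 [ 0.29349267 -0.5792964   0.20435889] [-9.60683287e-04  9.72656837e-01  2.32245024e-01 -5.51768088e-05] 1.0002613216504574
top [[466.83435179   0.         325.85120066]
 [  0.         466.83435179 201.20687473]
 [  0.           0.           1.        ]] [ 2.17503369 -2.17925544  0.11061883] [0.02544249 0.47245065 1.14792574]
side [[376.69600448   0.         325.90667179]
 [  0.         376.69600448 204.82897888]
 [  0.           0.           1.        ]] [ 0.92912621 -2.49589092  1.08343586] [0.36069106 0.21698205 0.69079508]
```

View pics/top0.png

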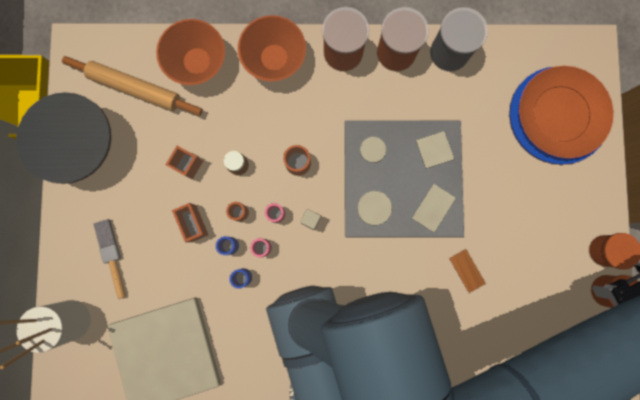

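View pics/side0.png

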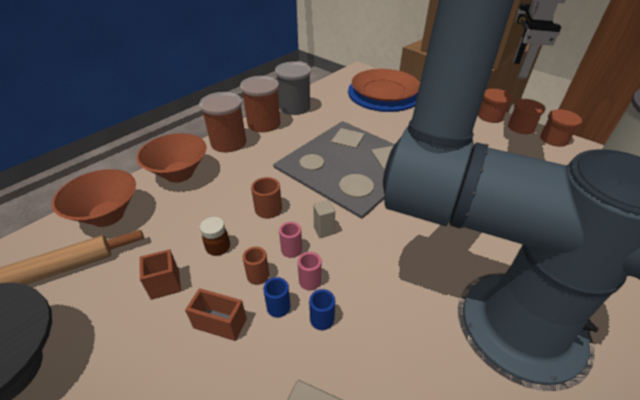

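Top view: square pot (184,162), oblong (190,222), beaker (237,211), planter (297,159), jar (235,162), prop (312,218). The slabs are small round (373,149), large round (374,208), square (435,149) and oblong (434,208). The blue and pink cups are decoys.

```bash
cat > h.py <<'E'
import numpy as np,cv2
def ext(c,tool=None):  # camera->world R,t
    if 'rvec' in c:
        R=cv2.Rodrigues(np.asarray(c['rvec'],float))[0];return R.T,-R.T@np.asarray(c['tvec'],float).ravel()
    M=tool@c['mount'];return M[:3,:3],M[:3,3]
def cast(px,c,z,E):
    R,t=E;px=np.asarray(px,float).reshape(-1,2)
    d=np.c_[px,np.ones(len(px))]@np.linalg.inv(c['K']).T@R.T
    return t+d*((z-t[2])/d[:,2])[:,None]
def cloud(c,E):
    v,u=np.mgrid[:400,:640];d=np.c_[u.ravel(),v.ravel(),np.ones(u.size)]@np.linalg.inv(c['K']).T
    return ((d*c['z_map'].reshape(-1,1))@E[0].T+E[1]).reshape(400,640,3)
def tool(s):
    from scipy.spatial.transform import Rotation as Ro
    q=np.array(s['tool_rot']);M=np.eye(4);M[:3,:3]=Ro.from_quat(q[[1,2,3,0]]).as_matrix();M[:3,3]=s['tcp_pos'];return M
def blob(mask,seed):
    """outer contour of the blob nearest the seed pixel"""
    cs=[k for k in cv2.findContours(mask.astype(np.uint8),cv2.RETR_EXTERNAL,cv2.CHAIN_APPROX_NONE)[0] if len(k)>15]
    return min(cs,key=lambda k:np.linalg.norm(k.reshape(-1,2).mean(0)-seed)).reshape(-1,2)
def rect(xy):
    r=cv2.minAreaRect(np.asarray(xy[:,:2]*1000,np.float32));(w,h),a=r[1],r[2]
    if w<h:w,h,a=h,w,a+90   # a = direction of long side, world deg
    m=cv2.moments(np.asarray(xy[:,:2]*1000,np.float32).reshape(-1,1,2))
    cen=np.array([m['m10'],m['m01']])/m['m00']
    return dict(rc=np.round(r[0],1),cen=np.round(cen,1),size=np.round([w,h],1),ang=round(a%180,1))
E
python3 - <<'E'
from h import *
c=dict(np.load('top0.npz'));E=ext(c);P=cloud(c,E);print('cam',E[1])
hsv=cv2.cvtColor(c['img'],cv2.COLOR_RGB2HSV)
z=P[...,2]
for n,sd,h in[('beaker',(237,211),.066),('planter',(297,159),.074),('square',(184,162),.066),('oblong',(190,222),.062),('jar',(235,162),.07),('prop',(312,218),.075)]:
    m=(abs(z-h)<.012)
    k=blob(m,sd);print(n,rect(cast(k,c,h,E)),np.round(np.median(z[k[:,1],k[:,0]]),3))
for n,sd in[('small',(373,149)),('large',(374,208)),('sq',(435,149)),('ob',(434,208))]:
    print(n,hsv[sd[1],sd[0]],z[sd[1],sd[0]])
    m=(c['img'][...,0]>140)&(z<.03)&(z>.01)
    m[:122]=0;m[236:]=0;m[:,:347]=0;m[:,462:]=0
    k=blob(m,sd);print(n,rect(cast(k,c,.02,E)))
print(hsv[180,400])
E
```

```text
cam [0.36307557 0.03382799 1.18685393]
beaker {'rc': array([445.1, 243.3]), 'cen': array([445.3, 243.2]), 'size': array([44.6, 43.8]), 'ang': 45.4} 0.065
planter {'rc': array([571.4,  96.8]), 'cen': array([571.6,  96.8]), 'size': array([66. , 62.8]), 'ang': 0.1} 0.073
square {'rc': array([567.6, 376.6]), 'cen': array([567.7, 376.6]), 'size': array([59.9, 55.9]), 'ang': 60.7} 0.066
oblong {'rc': array([418.3, 359. ]), 'cen': array([418.3, 359.1]), 'size': array([85.7, 48.8]), 'ang': 23.7} 0.06
jar {'rc': array([566.7, 248.7]), 'cen': array([566.9, 248.9]), 'size': array([48.6, 46.2]), 'ang': 45.8} 0.069
prop {'rc': array([424.8,  63.5]), 'cen': array([424.9,  63.4]), 'size': array([37.4, 37.3]), 'ang': 63.4} 0.074
small [ 22  55 182] 0.02254547779102145
small {'rc': array([607. , -94.3]), 'cen': array([606.3, -94.6]), 'size': array([64.6, 63.6]), 'ang': 179.5}
large [ 22  54 184] 0.022755793749783315
large {'rc': array([458. , -96.4]), 'cen': array([457.1, -97.2]), 'size': array([85.6, 85.6]), 'ang': 179.9}
sq [ 22  57 185] 0.022045603037918138
sq {'rc': array([ 605.9, -252.7]), 'cen': array([ 605.7, -252.6]), 'size': array([77.8, 76.9]), 'ang': 108.4}
ob [ 22  55 181] 0.0152384126654026
ob {'rc': array([ 456.6, -245.9]), 'cen': array([ 456.5, -245.9]), 'size': array([106.1,  67.5]), 'ang': 146.9}
[ 20  12 125]
```

```bash
cat >> h.py <<'E'
def go(x,y,z,th=None):
    """shift in tool axes + twist (deg) from the current pose; th = world angle of closing line"""
    from station import robot
    s=robot.read_state();M=tool(s);d=M[:3,:3].T@(np.array([x,y,z])-M[:3,3])
    cur=np.degrees(np.arctan2(M[1,1],M[0,1]));tw=0 if th is None else (cur-th+90)%180-90
    print('shift',np.round(d,4),'twist',round(tw,1),'th now',round(cur,2),'j6',round(np.degrees(s['joint_positions'][5]),1),'t',s['time_s'])
E
python3 - <<'E'
from h import *
from station import cams
go(.5,-.17,.36,90)
c=cams.read_camera('wrist');print(c['mount'],c['K'])
E
```

```text
shift [ 0.3692 -0.2722 -0.155 ] twist 26.9 th now -63.14 j6 -10.0 t 0.1
[[ 1.12821352e-03 -9.57015227e-01 -2.90035486e-01  8.51352963e-02]
 [ 9.99999285e-01  9.64417039e-04  7.07675197e-04 -4.35339801e-04]
 [-3.97540774e-04 -2.90036077e-01  9.57015630e-01 -1.78780097e-01]
 [ 0.00000000e+00  0.00000000e+00  0.00000000e+00  1.00000000e+00]] [[344.67574213   0.         320.73251602]
 [  0.         344.67574213 198.09105855]
 [  0.           0.           1.        ]]
```

Request:
{"api": "send_rows", "payload": {"rows": [{"x": 0.06, "y": -0.045, "z": -0.025}, {"x": 0.12, "y": -0.09, "z": -0.05}, {"x": 0.18, "y": -0.135, "z": -0.07}, {"x": 0.24, "y": -0.18, "z": -0.08}, {"x": 0.29, "y": -0.22, "z": -0.09}, {"x": 0.33, "y": -0.245, "z": -0.09}, {"x": 0.355, "y": -0.262, "z": -0.09}, {"x": 0.369, "y": -0.272, "z": -0.09}, {"x": 0.369, "y": -0.272, "z": -0.09}, {"x": 0.369, "y": -0.272, "z": -0.09}, {"x": 0.369, "y": -0.272, "z": -0.09}]}}

```text
validation failed for argument at $.ro...
```

```bash
cat > look.py <<'E'
import sys
from h import *
from station import robot,cams
s=robot.read_state();M=tool(s);c=cams.read_camera('wrist')
n=sys.argv[1];np.savez(n+'.npz',M=M,**c);cv2.imwrite(f'pics/{n}.png',c['img'][:,:,::-1])
print(s['time_s'],np.round(s['tcp_pos'],4),np.round(s['joint_velocities'],3))
E
python3 look.py w1; python3 -c "
from h import *
go(.5,.27,.33,-63)"
```

```text
0.15 [ 0.2936 -0.5794  0.2046] [ 0.001 -0.001 -0.005 -0.001 -0.001 -0.001]
shift [ 0.568  -0.6647 -0.1243] twist -0.1 th now -63.14 j6 -10.0 t 0.2
```

View pics/w1.png

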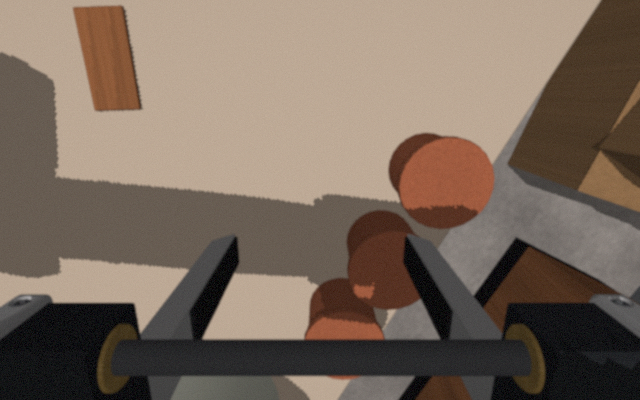

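The move was refused, so this shows the start area: three terracotta cups on the right and the fingers in the bottom third. I'll retry with every field filled.

Request:
{"api": "send_rows", "payload": {"rows": [{"x": 0.06, "y": -0.045, "z": -0.025, "twist": 0}, {"x": 0.12, "y": -0.09, "z": -0.05, "twist": 0}, {"x": 0.18, "y": -0.135, "z": -0.07, "twist": 0}, {"x": 0.24, "y": -0.18, "z": -0.08, "twist": 0}, {"x": 0.29, "y": -0.22, "z": -0.09, "twist": 0}, {"x": 0.33, "y": -0.25, "z": -0.09, "twist": 0}, {"x": 0.35, "y": -0.26, "z": -0.09, "twist": 0}, {"x": 0.35, "y": -0.26, "z": -0.09, "twist": 0}, {"x": 0.35, "y": -0.26, "z": -0.09, "twist": 0}, {"x": 0.35, "y": -0.26, "z": -0.09, "twist": 0}], "grip": 0.094, "grip_force": 15}}

```text
time_s: 1.45
tcp_pos: [0.4879, -0.191, 0.2951]
tool_rot: [-0.0, 0.973, 0.231, -0.0]
wrist_force: [0.5, 0.6, 0.0]
finger_gap: 1.0
grip_force: 0.0
```

```bash
python3 look.py w1b; python3 -c "
from h import *
go(.46,.22,.30,-63)"
```

```text
1.45 [ 0.4879 -0.191   0.2951] [-0.009  0.002  0.     0.002 -0.     0.002]
shift [ 0.1601 -0.3797 -0.0048] twist -0.3 th now -63.26 j6 29.5 t 1.5
```

View pics/w1b.png

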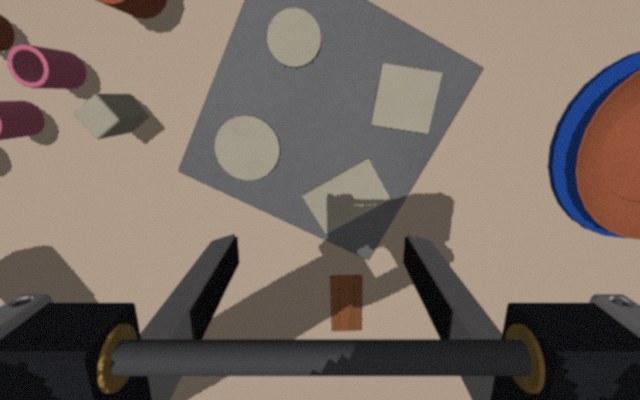

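The wrist view shows all four slabs: small round (294,38), large round (247,148), square (408,97) and oblong (347,200, partly shadowed). Next I'll look at the pots.

Request:
{"api": "send_rows", "payload": {"rows": [{"x": 0.024, "y": -0.057, "z": 0, "twist": 0}, {"x": 0.048, "y": -0.114, "z": 0, "twist": 0}, {"x": 0.072, "y": -0.171, "z": 0, "twist": 0}, {"x": 0.096, "y": -0.228, "z": 0, "twist": 0}, {"x": 0.12, "y": -0.285, "z": 0, "twist": 0}, {"x": 0.14, "y": -0.33, "z": 0, "twist": 0}, {"x": 0.155, "y": -0.37, "z": 0, "twist": 0}, {"x": 0.16, "y": -0.38, "z": 0, "twist": 0}, {"x": 0.16, "y": -0.38, "z": 0, "twist": 0}, {"x": 0.16, "y": -0.38, "z": 0, "twist": 0}, {"x": 0.16, "y": -0.38, "z": 0, "twist": 0}]}}

```text
time_s: 2.88
tcp_pos: [0.4599, 0.2203, 0.2955]
tool_rot: [0.0, 0.973, 0.231, 0.0]
wrist_force: [0.0, 0.2, -0.7]
finger_gap: 0.998
grip_force: 0.0
```

```bash
python3 look.py w2; python3 - <<'E'
from h import *
c=dict(np.load('w1b.npz'));E=ext(c,c['M']);P=cloud(c,E);z=P[...,2]
lab=c['img'].astype(int);g=np.median(z[60:100,250:300]);print('shelf z',np.median(z[80:110,300:340]))
for n,sd in[('small',(294,38)),('large',(247,148)),('sq',(408,97)),('ob',(347,200))]:
    for thr in (15,22):
        m=((lab[...,0]-lab[...,2])>thr)&(z>.008)&(z<.035)
        k=blob(m,sd);print(n,thr,rect(cast(k,c,.02,E)),np.round(z[sd[1],sd[0]],4))
E
```

```text
2.875 [0.4599 0.2203 0.2955] [ 0.009 -0.    -0.    -0.     0.001  0.002]
shelf z 0.01371250911863206
small 15 {'rc': array([606.4, -93.9]), 'cen': array([606.5, -94.1]), 'size': array([64.1, 64. ]), 'ang': 116.8} 0.0203
small 22 {'rc': array([606.4, -93.9]), 'cen': array([606.7, -93.9]), 'size': array([61.8, 61.6]), 'ang': 26.7} 0.0203
large 15 {'rc': array([458.1, -96.7]), 'cen': array([457.9, -96.5]), 'size': array([84.5, 83.1]), 'ang': 116.8} 0.0216
large 22 {'rc': array([457.8, -96.2]), 'cen': array([458.1, -96.8]), 'size': array([81.3, 81.1]), 'ang': 71.0} 0.0216
sq 15 {'rc': array([ 606.3, -251. ]), 'cen': array([ 606.2, -251.1]), 'size': array([75.9, 75.4]), 'ang': 18.2} 0.0189
sq 22 {'rc': array([ 606.2, -250.9]), 'cen': array([ 606.4, -250.9]), 'size': array([73.9, 73.3]), 'ang': 108.0} 0.0189
ob 15 {'rc': array([ 458.4, -244.1]), 'cen': array([ 466.6, -240.1]), 'size': array([103.4,  64.4]), 'ang': 146.7} 0.0194
ob 22 {'rc': array([ 458.8, -243.3]), 'cen': array([ 469.9, -240.5]), 'size': array([100.5,  60.1]), 'ang': 146.2} 0.0194
```

View pics/w2.png

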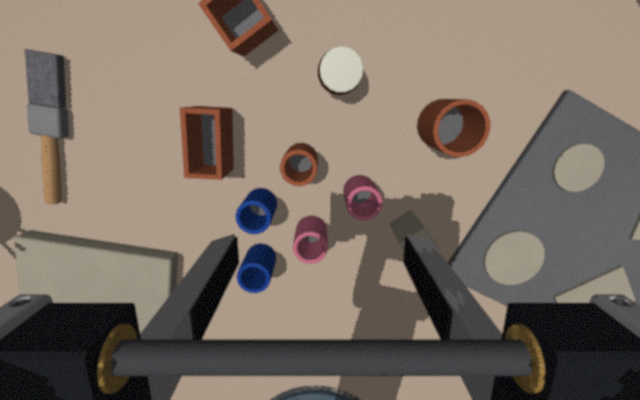

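All four pots are in view: square (237,25), oblong (207,142), beaker (299,165) and planter (457,128). The slab positions from both cameras agree to about 1–2 mm.

```bash
python3 - <<'E'
from h import *
c=dict(np.load('w2.npz'));E=ext(c,c['M']);P=cloud(c,E);z=P[...,2]
hsv=cv2.cvtColor(c['img'],cv2.COLOR_RGB2HSV);terra=(hsv[...,0]<14)&(hsv[...,1]>110)
for n,sd,h in[('beaker',(299,165),.066),('planter',(462,128),.074),('square',(237,15),.066),('oblong',(207,142),.062)]:
  for b in(.004,.007):
    m=(abs(z-h)<b)&terra
    k=blob(m,sd);print(n,rect(cast(k,c,h,E)),np.round(np.median(z[k[:,1],k[:,0]]),3))
go(.4183,.359,.2,-66.3);go(.4183,.359,.024,-66.3)
E
```

```text
beaker {'rc': array([447.7, 244.9]), 'cen': array([447.7, 244.5]), 'size': array([44.1, 43.3]), 'ang': 26.8} 0.065
beaker {'rc': array([447.7, 244.9]), 'cen': array([447.9, 244.6]), 'size': array([44.1, 43.3]), 'ang': 26.8} 0.065
planter {'rc': array([573.7,  98.9]), 'cen': array([573.8,  98.9]), 'size': array([64.4, 64. ]), 'ang': 164.5} 0.073
planter {'rc': array([573.5,  99.3]), 'cen': array([573.7,  99.4]), 'size': array([66.4, 63. ]), 'ang': 116.8} 0.073
square {'rc': array([569.1, 377.8]), 'cen': array([558.2, 370.9]), 'size': array([56.5, 54.7]), 'ang': 61.0} 0.065
square {'rc': array([568.9, 377.3]), 'cen': array([558., 371.]), 'size': array([56.9, 55. ]), 'ang': 60.2} 0.065
oblong {'rc': array([420.2, 359.8]), 'cen': array([420.1, 360. ]), 'size': array([82.8, 46.4]), 'ang': 23.9} 0.061
oblong {'rc': array([420.4, 359.5]), 'cen': array([420.4, 359.7]), 'size': array([83. , 47.2]), 'ang': 23.9} 0.061
shift [ 0.0253 -0.1424  0.0955] twist 3.1 th now -63.24 j6 76.1 t 2.925
shift [ 0.0253 -0.1424  0.2715] twist 3.1 th now -63.24 j6 76.1 t 2.925
```

Request:
{"api": "send_rows", "payload": {"rows": [{"x": 0.01, "y": -0.05, "z": 0.02, "twist": 3}, {"x": 0.02, "y": -0.1, "z": 0.05, "twist": 3}, {"x": 0.026, "y": -0.135, "z": 0.09, "twist": 3}, {"x": 0.027, "y": -0.142, "z": 0.15, "twist": 3}, {"x": 0.027, "y": -0.142, "z": 0.2, "twist": 3}, {"x": 0.027, "y": -0.142, "z": 0.24, "twist": 3}, {"x": 0.027, "y": -0.142, "z": 0.265, "twist": 3}, {"x": 0.027, "y": -0.142, "z": 0.271, "twist": 3}, {"x": 0.027, "y": -0.142, "z": 0.271, "twist": 3}, {"x": 0.027, "y": -0.142, "z": 0.271, "twist": 3}]}}

```text
time_s: 4.18
tcp_pos: [0.4206, 0.3609, 0.026]
tool_rot: [-0.0, 0.978, 0.207, 0.001]
wrist_force: [0.2, 0.3, 0.6]
finger_gap: 0.998
grip_force: 0.0
```

Request:
{"api": "send_rows", "payload": {"rows": [{"x": 0, "y": 0, "z": 0, "twist": 0}, {"x": 0, "y": 0, "z": 0, "twist": 0}, {"x": 0, "y": 0, "z": 0, "twist": 0}, {"x": 0, "y": 0, "z": 0, "twist": 0}, {"x": 0, "y": 0, "z": 0, "twist": 0}, {"x": 0, "y": 0, "z": 0, "twist": 0}], "grip": 0.03, "grip_force": 15}}

```text
time_s: 4.92
tcp_pos: [0.4194, 0.3604, 0.0244]
tool_rot: [0.0, 0.978, 0.207, -0.0]
wrist_force: [-0.6, -0.0, -0.9]
finger_gap: 0.489
grip_force: 15.0
```

```bash
python3 -c "
from h import *
go(.4575,-.245,.0444,-123.2)"
```

```text
shift [-0.21   0.569 -0.02 ] twist 57.1 th now -66.14 j6 95.1 t 4.925
```

Request:
{"api": "send_rows", "payload": {"rows": [{"x": 0, "y": 0, "z": -0.03, "twist": 0}, {"x": 0, "y": 0, "z": -0.08, "twist": 0}, {"x": -0.005, "y": 0.014, "z": -0.11, "twist": 3}, {"x": -0.016, "y": 0.043, "z": -0.11, "twist": 8}, {"x": -0.034, "y": 0.092, "z": -0.11, "twist": 13}, {"x": -0.053, "y": 0.143, "z": -0.11, "twist": 18}, {"x": -0.072, "y": 0.194, "z": -0.11, "twist": 23}, {"x": -0.091, "y": 0.245, "z": -0.11, "twist": 28}, {"x": -0.11, "y": 0.296, "z": -0.11, "twist": 33}, {"x": -0.129, "y": 0.347, "z": -0.11, "twist": 38}, {"x": -0.147, "y": 0.398, "z": -0.11, "twist": 43}, {"x": -0.166, "y": 0.449, "z": -0.11, "twist": 48}, {"x": -0.184, "y": 0.5, "z": -0.11, "twist": 53}, {"x": -0.198, "y": 0.538, "z": -0.11, "twist": 56}, {"x": -0.207, "y": 0.56, "z": -0.1, "twist": 57.1}, {"x": -0.21, "y": 0.569, "z": -0.08, "twist": 57.1}, {"x": -0.21, "y": 0.569, "z": -0.06, "twist": 57.1}, {"x": -0.21, "y": 0.569, "z": -0.05, "twist": 57.1}, {"x": -0.21, "y": 0.569, "z": -0.05, "twist": 57.1}, {"x": -0.21, "y": 0.569, "z": -0.05, "twist": 57.1}]}}

```text
time_s: 7.42
tcp_pos: [0.458, -0.2451, 0.0752]
tool_rot: [0.0, 0.958, -0.286, 0.001]
wrist_force: [-0.7, 0.1, -1.8]
finger_gap: 0.485
grip_force: 15.0
```

```bash
python3 look.py w3; python3 -c "
from h import *
go(.4575,-.245,.0444,-123.2)"
```

```text
7.425 [ 0.458  -0.2451  0.0752] [-0.001 -0.006 -0.006  0.     0.001  0.001]
shift [-0.0007  0.0001  0.031 ] twist -0.0 th now -123.22 j6 82.5 t 7.475
```

View pics/w3.png

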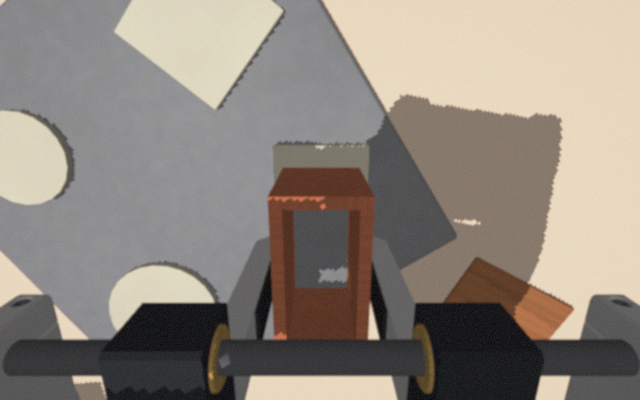

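The oblong pot hangs above its slab. The slab's far edge is at row 145 (columns 273–369) and the pot's far wall spans rows 168–205. I'll check its centring in tool axes.

```bash
cat > tc.py <<'E'
from h import *
def tcoord(f,px,z):
    c=dict(np.load(f));M=c['M'];w=cast(px,c,z,ext(c,M));return np.round((np.c_[w,np.ones(len(w))]@np.linalg.inv(M).T)[:,:3]*1000,1)
E
python3 - <<'E'
from tc import *
print('slab edge',tcoord('w3.npz',[(273,145),(321,145),(369,145)],.02))
print('pot bottom',tcoord('w3.npz',[(280,168),(321,168),(361,168)],.0508))
print('rim',tcoord('w3.npz',[(269,206),(374,206)],.1128))
E
```

```text
slab edge [[ 51.3 -32.7  55.3]
 [ 51.4  -0.2  55.3]
 [ 51.4  32.3  55.3]]
pot bottom [[ 41.9 -24.9  24.5]
 [ 41.9  -0.3  24.5]
 [ 41.9  23.7  24.5]]
rim [[ 38.2 -22.9 -37.5]
 [ 38.2  22.4 -37.5]]
```

Centred to well under 1 mm, so I'll lower and release.

Request:
{"api": "send_rows", "payload": {"rows": [{"x": 0, "y": 0, "z": 0.01, "twist": 0}, {"x": 0, "y": 0, "z": 0.019, "twist": 0}, {"x": 0, "y": 0, "z": 0.025, "twist": 0}, {"x": 0, "y": 0, "z": 0.028, "twist": 0}, {"x": 0, "y": 0, "z": 0.0295, "twist": 0}, {"x": 0, "y": 0, "z": 0.0305, "twist": 0}, {"x": 0, "y": 0, "z": 0.0305, "twist": 0}, {"x": 0, "y": 0, "z": 0.0305, "twist": 0}]}}

```text
time_s: 8.48
tcp_pos: [0.4577, -0.2451, 0.0444]
tool_rot: [0.0, 0.958, -0.286, 0.0]
wrist_force: [-2.6, 0.5, 2.6]
finger_gap: 0.489
grip_force: 15.0
```

Request:
{"api": "send_rows", "payload": {"rows": [{"x": 0, "y": 0, "z": 0, "twist": 0}, {"x": 0, "y": 0, "z": 0, "twist": 0}, {"x": 0, "y": 0, "z": 0, "twist": 0}, {"x": 0, "y": 0, "z": -0.02, "twist": 0}, {"x": 0, "y": 0, "z": -0.07, "twist": 0}, {"x": 0, "y": 0, "z": -0.13, "twist": 0}, {"x": 0, "y": 0, "z": -0.17, "twist": 0}, {"x": 0, "y": 0, "z": -0.17, "twist": 0}, {"x": 0, "y": 0, "z": -0.17, "twist": 0}], "grip": 0.085}}

```text
time_s: 9.6
tcp_pos: [0.457, -0.2445, 0.2127]
tool_rot: [-0.0, 0.958, -0.286, -0.001]
wrist_force: [-0.9, 0.5, -0.8]
finger_gap: 0.907
grip_force: 0.0
```

```bash
python3 look.py w4; python3 -c "
from h import *
go(.569,.3775,.2,-29.3)"
```

```text
9.6 [ 0.457  -0.2445  0.2127] [-0.001  0.02   0.021 -0.001  0.001  0.001]
shift [-0.2469 -0.5815  0.0131] twist 86.1 th now -123.24 j6 82.5 t 9.65
```

Request:
{"api": "send_rows", "payload": {"rows": [{"x": -0.01, "y": -0.022, "z": 0, "twist": -4}, {"x": -0.029, "y": -0.068, "z": 0, "twist": -12}, {"x": -0.051, "y": -0.12, "z": 0, "twist": -20}, {"x": -0.073, "y": -0.172, "z": 0, "twist": -29}, {"x": -0.095, "y": -0.224, "z": 0, "twist": -38}, {"x": -0.117, "y": -0.276, "z": 0, "twist": -47}, {"x": -0.139, "y": -0.328, "z": 0, "twist": -56}, {"x": -0.161, "y": -0.38, "z": 0, "twist": -64}, {"x": -0.183, "y": -0.432, "z": 0, "twist": -72}, {"x": -0.205, "y": -0.484, "z": 0, "twist": -80}, {"x": -0.227, "y": -0.535, "z": 0, "twist": -88}, {"x": -0.242, "y": -0.57, "z": 0, "twist": -94}, {"x": -0.247, "y": -0.5815, "z": 0.02, "twist": -94}, {"x": -0.247, "y": -0.5815, "z": 0.04, "twist": -94}, {"x": -0.247, "y": -0.5815, "z": 0.06, "twist": -94}, {"x": -0.247, "y": -0.5815, "z": 0.06, "twist": -94}, {"x": -0.247, "y": -0.5815, "z": 0.06, "twist": -94}], "grip": 0.085}}

```text
time_s: 11.78
tcp_pos: [0.5702, 0.3761, 0.1545]
tool_rot: [0.0, 0.863, 0.505, 0.0]
wrist_force: [0.1, 0.6, 0.4]
finger_gap: 0.903
grip_force: 0.0
```

```bash
python3 look.py w5; python3 -c "
from h import *
go(.569,.3775,.025,-29.3)"
```

```text
11.775 [0.5702 0.3761 0.1545] [ 0.007 -0.011 -0.018 -0.001 -0.001  0.001]
shift [-0.     -0.0019  0.1301] twist 0.0 th now -29.3 j6 53.2 t 11.825
```

View pics/w5.png

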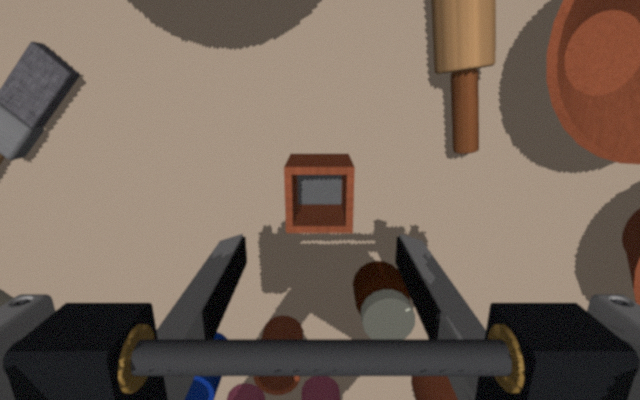

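The square pot sits between the fingers and is aligned with them. Its rim spans columns 285–353 and rows 167–232, and the jar is at (388,310).

```bash
python3 - <<'E'
from tc import *
print(tcoord('w5.npz',[(285,168),(353,168),(285,232.5),(353.5,232.5)],.066))
E
```

```text
[[ 29.1 -28.3  88.5]
 [ 29.1  25.4  88.5]
 [-25.8 -29.9  88.5]
 [-25.7  27.4  88.5]]
```

Request:
{"api": "send_rows", "payload": {"rows": [{"x": 0.0015, "y": -0.0015, "z": 0.03, "twist": 0}, {"x": 0.0015, "y": -0.0015, "z": 0.08, "twist": 0}, {"x": 0.0015, "y": -0.0015, "z": 0.115, "twist": 0}, {"x": 0.0015, "y": -0.0015, "z": 0.129, "twist": 0}, {"x": 0.0015, "y": -0.0015, "z": 0.129, "twist": 0}, {"x": 0.0015, "y": -0.0015, "z": 0.129, "twist": 0}, {"x": 0.0015, "y": -0.0015, "z": 0.129, "twist": 0}]}}

```text
time_s: 12.7
tcp_pos: [0.5704, 0.3794, 0.0271]
tool_rot: [0.0, 0.863, 0.506, 0.002]
wrist_force: [-0.6, 0.6, -0.2]
finger_gap: 0.903
grip_force: 0.0
```

Request:
{"api": "send_rows", "payload": {"rows": [{"x": 0, "y": 0, "z": 0, "twist": 0}, {"x": 0, "y": 0, "z": 0, "twist": 0}, {"x": 0, "y": 0, "z": 0, "twist": 0}, {"x": 0, "y": 0, "z": 0, "twist": 0}, {"x": 0, "y": 0, "z": 0, "twist": 0}, {"x": 0, "y": 0, "z": 0, "twist": 0}], "grip": 0.04, "grip_force": 15}}

```text
time_s: 13.45
tcp_pos: [0.5693, 0.3788, 0.025]
tool_rot: [0.0, 0.863, 0.506, 0.0]
wrist_force: [1.5, -0.3, 1.2]
finger_gap: 0.598
grip_force: 15.0
```

```bash
python3 -c "
from h import *
go(.606,-.2515,.045,-71.7)"
```

```text
shift [-0.532   0.3399 -0.02  ] twist 42.5 th now -29.24 j6 53.4 t 13.45
```

Request:
{"api": "send_rows", "payload": {"rows": [{"x": 0, "y": 0, "z": -0.03, "twist": 0}, {"x": 0, "y": 0, "z": -0.08, "twist": 0}, {"x": -0.01, "y": 0.006, "z": -0.11, "twist": 2}, {"x": -0.035, "y": 0.022, "z": -0.12, "twist": 5}, {"x": -0.08, "y": 0.051, "z": -0.12, "twist": 8}, {"x": -0.129, "y": 0.082, "z": -0.12, "twist": 12}, {"x": -0.178, "y": 0.114, "z": -0.12, "twist": 16}, {"x": -0.227, "y": 0.145, "z": -0.12, "twist": 20}, {"x": -0.276, "y": 0.176, "z": -0.12, "twist": 24}, {"x": -0.325, "y": 0.208, "z": -0.12, "twist": 28}, {"x": -0.374, "y": 0.239, "z": -0.12, "twist": 32}, {"x": -0.423, "y": 0.27, "z": -0.12, "twist": 36}, {"x": -0.472, "y": 0.302, "z": -0.12, "twist": 39}, {"x": -0.51, "y": 0.326, "z": -0.12, "twist": 41}, {"x": -0.528, "y": 0.337, "z": -0.11, "twist": 42.5}, {"x": -0.532, "y": 0.34, "z": -0.09, "twist": 42.5}, {"x": -0.532, "y": 0.34, "z": -0.065, "twist": 42.5}, {"x": -0.532, "y": 0.34, "z": -0.05, "twist": 42.5}, {"x": -0.532, "y": 0.34, "z": -0.05, "twist": 42.5}, {"x": -0.532, "y": 0.34, "z": -0.05, "twist": 42.5}]}}

```text
time_s: 15.95
tcp_pos: [0.6066, -0.2511, 0.0757]
tool_rot: [0.0, 0.987, 0.159, 0.0]
wrist_force: [0.1, 0.1, -1.4]
finger_gap: 0.596
grip_force: 15.0
```

```bash
python3 look.py w6; python3 -c "
from h import *
go(.606,-.2515,.045,-71.7)"
```

```text
15.95 [ 0.6066 -0.2511  0.0757] [-0.006 -0.013 -0.012 -0.002 -0.002  0.002]
shift [-0.0008 -0.0002  0.0312] twist -0.0 th now -71.7 j6 39.3 t 16.0
```

View pics/w6.png

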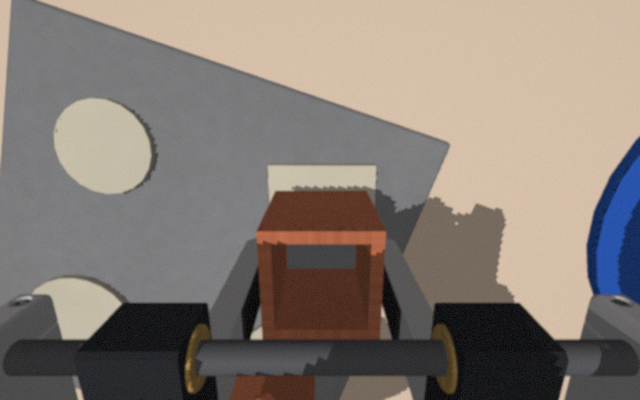

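The slab's far edge is at row 165 (columns 268–376) and the pot's bottom edge at row 191 (columns 275–369).

```bash
python3 - <<'E'
from tc import *
print('slab edge',tcoord('w6.npz',[(268,165),(376,165)],.02))
print('pot bottom',tcoord('w6.npz',[(275,191.5),(369,191.5)],.0507))
E
```

```text
slab edge [[ 37.9 -36.8  55.7]
 [ 37.9  37.9  55.8]]
pot bottom [[ 27.5 -28.4  25. ]
 [ 27.6  29.3  25.1]]
```

Centred, so I'll lower.

Request:
{"api": "send_rows", "payload": {"rows": [{"x": 0, "y": 0, "z": 0.01, "twist": 0}, {"x": 0, "y": 0, "z": 0.019, "twist": 0}, {"x": 0, "y": 0, "z": 0.025, "twist": 0}, {"x": 0, "y": 0, "z": 0.028, "twist": 0}, {"x": 0, "y": 0, "z": 0.0295, "twist": 0}, {"x": 0, "y": 0, "z": 0.0305, "twist": 0}, {"x": 0, "y": 0, "z": 0.0305, "twist": 0}, {"x": 0, "y": 0, "z": 0.0305, "twist": 0}]}}

```text
time_s: 17.0
tcp_pos: [0.6061, -0.2516, 0.045]
tool_rot: [0.0, 0.987, 0.159, 0.0]
wrist_force: [-1.8, 0.7, 0.6]
finger_gap: 0.596
grip_force: 15.0
```

Request:
{"api": "send_rows", "payload": {"rows": [{"x": 0, "y": 0, "z": 0, "twist": 0}, {"x": 0, "y": 0, "z": 0, "twist": 0}, {"x": 0, "y": 0, "z": 0, "twist": 0}, {"x": 0, "y": 0, "z": -0.02, "twist": 0}, {"x": 0, "y": 0, "z": -0.07, "twist": 0}, {"x": 0, "y": 0, "z": -0.13, "twist": 0}, {"x": 0, "y": 0, "z": -0.17, "twist": 0}, {"x": 0, "y": 0, "z": -0.17, "twist": 0}], "grip": 0.085}}

```text
time_s: 18.0
tcp_pos: [0.6083, -0.2528, 0.221]
tool_rot: [0.004, 0.987, 0.159, 0.004]
wrist_force: [-0.4, -0.0, -0.1]
finger_gap: 0.906
grip_force: 0.0
```

```bash
python3 -c "
from h import *
go(.5725,.098,.14,-71.7)"
```

```text
shift [ 0.0754 -0.345   0.0787] twist -0.0 th now -71.73 j6 39.3 t 18.0
```

Request:
{"api": "send_rows", "payload": {"rows": [{"x": 0.004, "y": -0.02, "z": 0, "twist": 0}, {"x": 0.015, "y": -0.065, "z": 0, "twist": 0}, {"x": 0.028, "y": -0.125, "z": 0, "twist": 0}, {"x": 0.041, "y": -0.185, "z": 0, "twist": 0}, {"x": 0.055, "y": -0.245, "z": 0, "twist": 0}, {"x": 0.068, "y": -0.3, "z": 0.02, "twist": 0}, {"x": 0.076, "y": -0.335, "z": 0.045, "twist": 0}, {"x": 0.078, "y": -0.3425, "z": 0.06, "twist": 0}, {"x": 0.078, "y": -0.3425, "z": 0.06, "twist": 0}, {"x": 0.078, "y": -0.3425, "z": 0.06, "twist": 0}, {"x": 0.078, "y": -0.3425, "z": 0.06, "twist": 0}], "grip": 0.094}}

```text
time_s: 19.38
tcp_pos: [0.5735, 0.0972, 0.1555]
tool_rot: [0.0, 0.987, 0.158, 0.001]
wrist_force: [-0.0, 0.1, -0.2]
finger_gap: 1.0
grip_force: 0.0
```

```bash
python3 look.py w7; cat > rim.py <<'E'
import sys
from tc import *
f,h=sys.argv[1],float(sys.argv[2])
c=dict(np.load(f));E=ext(c,c['M']);P=cloud(c,E);z=P[...,2]
hsv=cv2.cvtColor(c['img'],cv2.COLOR_RGB2HSV);m=(hsv[...,0]<14)&(hsv[...,1]>110)&(abs(z-h)<.006)
d=np.linalg.norm(P[...,:2]-c['M'][:2,3],axis=2);m&=d<.07
# keep only the pixels that cast at rim height fit a circle (least squares, outer contour)
k=max(cv2.findContours(m.astype(np.uint8),0,1)[0],key=cv2.contourArea).reshape(-1,2)
t=tcoord(f,k,h)[:,:2];A=np.c_[2*t,np.ones(len(t))]
s=np.linalg.lstsq(A,(t**2).sum(1),rcond=None)[0];(x,y),r=cv2.minEnclosingCircle(t.astype(np.float32))
print('fit',s[:2],'R',np.sqrt(s[2]+s[:2]@s[:2]),'enc',x,y,r,'bbox',t.min(0),t.max(0))
E
python3 rim.py w7.npz .074
```

```text
19.375 [0.5735 0.0972 0.1555] [ 0.003  0.     0.002  0.001 -0.     0.002]
fit [2.05864248 0.07946012] R 31.819988725785702 enc 1.9567691087722778 -0.0714767724275589 32.617042541503906 bbox [-30.5 -31.8] [34.3 31.9]
```

View pics/w7.png

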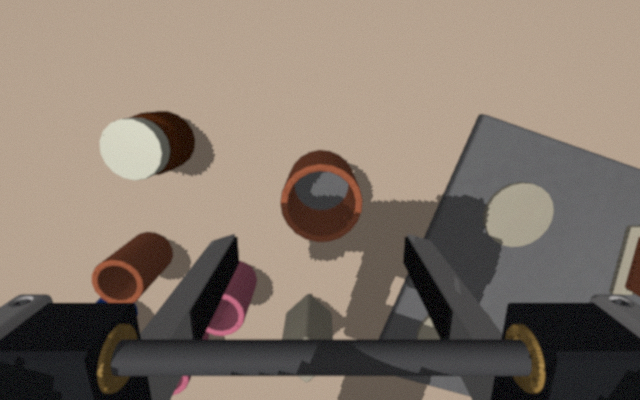

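The planter is centred between the fingers, with its rim around (321,203). It needs +2 mm in x, and the jar and prop are clear.

Request:
{"api": "send_rows", "payload": {"rows": [{"x": 0.002, "y": 0, "z": 0.03, "twist": 0}, {"x": 0.002, "y": 0, "z": 0.07, "twist": 0}, {"x": 0.002, "y": 0, "z": 0.11, "twist": 0}, {"x": 0.002, "y": 0, "z": 0.125, "twist": 0}, {"x": 0.002, "y": 0, "z": 0.125, "twist": 0}, {"x": 0.002, "y": 0, "z": 0.125, "twist": 0}, {"x": 0.002, "y": 0, "z": 0.125, "twist": 0}]}}

```text
time_s: 20.3
tcp_pos: [0.576, 0.0989, 0.0313]
tool_rot: [0.0, 0.987, 0.159, 0.002]
wrist_force: [0.4, 0.1, 0.1]
finger_gap: 0.998
grip_force: 0.0
```

Request:
{"api": "send_rows", "payload": {"rows": [{"x": 0, "y": 0, "z": 0, "twist": 0}, {"x": 0, "y": 0, "z": 0, "twist": 0}, {"x": 0, "y": 0, "z": 0, "twist": 0}, {"x": 0, "y": 0, "z": 0, "twist": 0}, {"x": 0, "y": 0, "z": 0, "twist": 0}], "grip": 0.05, "grip_force": 15}}

```text
time_s: 20.92
tcp_pos: [0.5748, 0.0987, 0.0296]
tool_rot: [0.0, 0.987, 0.159, 0.0]
wrist_force: [0.0, -1.4, 1.7]
finger_gap: 0.711
grip_force: 15.0
```

```bash
python3 -c "
from h import *
go(.458,-.0966,.05,-71.7)"
```

```text
shift [-0.1721  0.1488 -0.0203] twist -0.0 th now -71.73 j6 70.4 t 20.925
```

Request:
{"api": "send_rows", "payload": {"rows": [{"x": 0, "y": 0, "z": -0.03, "twist": 0}, {"x": 0, "y": 0, "z": -0.08, "twist": 0}, {"x": -0.008, "y": 0.007, "z": -0.11, "twist": 0}, {"x": -0.03, "y": 0.026, "z": -0.12, "twist": 0}, {"x": -0.068, "y": 0.058, "z": -0.12, "twist": 0}, {"x": -0.106, "y": 0.092, "z": -0.12, "twist": 0}, {"x": -0.144, "y": 0.124, "z": -0.12, "twist": 0}, {"x": -0.165, "y": 0.143, "z": -0.11, "twist": 0}, {"x": -0.172, "y": 0.149, "z": -0.09, "twist": 0}, {"x": -0.172, "y": 0.149, "z": -0.065, "twist": 0}, {"x": -0.172, "y": 0.149, "z": -0.05, "twist": 0}, {"x": -0.172, "y": 0.149, "z": -0.05, "twist": 0}, {"x": -0.172, "y": 0.149, "z": -0.05, "twist": 0}, {"x": -0.172, "y": 0.149, "z": -0.05, "twist": 0}]}}

```text
time_s: 22.68
tcp_pos: [0.4587, -0.0967, 0.0804]
tool_rot: [0.001, 0.987, 0.159, 0.001]
wrist_force: [0.0, 0.3, -2.6]
finger_gap: 0.711
grip_force: 15.0
```

```bash
python3 look.py w8; python3 rim.py w8.npz .124; python3 -c "
from h import *
go(.458,-.0966,.0496,-71.7)"
```

```text
22.675 [ 0.4587 -0.0967  0.0804] [-0.003  0.     0.003 -0.001  0.    -0.   ]
fit [ 2.97270437 -0.34679077] R 31.57859317048797 enc 1.4991463422775269 -0.15468467772006989 33.35612487792969 bbox [-24.8 -33.3] [34.5 32.5]
shift [-0.0006 -0.0003  0.0308] twist -0.0 th now -71.72 j6 45.9 t 22.725
```

View pics/w8.png

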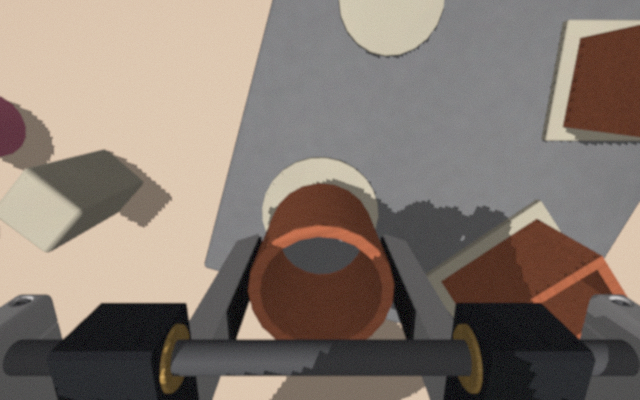

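The slab's far edge is at (320,157) with its sides at columns 262 and 379. The pot's bottom far edge is at (321,184). The square and oblong pots stand on their slabs.

```bash
python3 - <<'E'
from tc import *
print('slab',tcoord('w8.npz',[(320,157.5),(262,208),(379,208)],.02))
print('pot bottom',tcoord('w8.npz',[(321,183.5)],.0508))
c=dict(np.load('w8.npz'));i=c['img'].astype(int);E=ext(c,c['M']);z=cloud(c,E)[...,2]
m=((i[...,0]-i[...,2])>14)&(z>.008)&(z<.032);m[:140]=0;m[215:]=0;m[:,:250]=0;m[:,395:]=0
k=blob(m,(320,180));k=k[(k[:,1]<205)];t=tcoord('w8.npz',k,.02)[:,:2]
from scipy.optimize import least_squares
r=least_squares(lambda p:np.hypot(*(t-p).T)-42.7,[0,0],loss='soft_l1');print(r.x,np.round(np.abs(r.fun).mean(),2))
E
```

```text
slab [[ 42.3  -0.8  60.5]
 [  5.  -43.2  60.4]
 [  5.   42.4  60.5]]
pot bottom [[31.4 -0.2 29.7]]
[-1.60869219 -1.12697252] 6.03
```

Request:
{"api": "send_rows", "payload": {"rows": [{"x": 0, "y": 0, "z": 0.01, "twist": 0}, {"x": 0, "y": 0, "z": 0.019, "twist": 0}, {"x": 0, "y": 0, "z": 0.025, "twist": 0}, {"x": 0, "y": 0, "z": 0.028, "twist": 0}, {"x": 0, "y": 0, "z": 0.0295, "twist": 0}, {"x": 0, "y": 0, "z": 0.0305, "twist": 0}, {"x": 0, "y": 0, "z": 0.0305, "twist": 0}, {"x": 0, "y": 0, "z": 0.0305, "twist": 0}]}}

```text
time_s: 23.72
tcp_pos: [0.458, -0.0966, 0.0496]
tool_rot: [-0.0, 0.987, 0.159, -0.0]
wrist_force: [-4.4, 2.1, 5.8]
finger_gap: 0.71
grip_force: 15.0
```

Request:
{"api": "send_rows", "payload": {"rows": [{"x": 0, "y": 0, "z": 0, "twist": 0}, {"x": 0, "y": 0, "z": 0, "twist": 0}, {"x": 0, "y": 0, "z": 0, "twist": 0}, {"x": 0, "y": 0, "z": -0.02, "twist": 0}, {"x": 0, "y": 0, "z": -0.07, "twist": 0}, {"x": 0, "y": 0, "z": -0.12, "twist": 0}, {"x": 0.006, "y": -0.02, "z": -0.15, "twist": 0}, {"x": 0.021, "y": -0.07, "z": -0.15, "twist": 0}, {"x": 0.038, "y": -0.128, "z": -0.15, "twist": 0}, {"x": 0.055, "y": -0.186, "z": -0.15, "twist": 0}, {"x": 0.073, "y": -0.244, "z": -0.14, "twist": 0}, {"x": 0.089, "y": -0.3, "z": -0.125, "twist": 0}, {"x": 0.097, "y": -0.327, "z": -0.11, "twist": 0}, {"x": 0.097, "y": -0.327, "z": -0.1, "twist": 0}, {"x": 0.097, "y": -0.327, "z": -0.1, "twist": 0}, {"x": 0.097, "y": -0.327, "z": -0.1, "twist": 0}, {"x": 0.097, "y": -0.327, "z": -0.1, "twist": 0}], "grip": 0.085}}

```text
time_s: 25.85
tcp_pos: [0.4483, 0.2437, 0.1497]
tool_rot: [-0.0, 0.987, 0.158, 0.001]
wrist_force: [-0.5, 0.1, -0.3]
finger_gap: 0.904
grip_force: 0.0
```

```bash
python3 look.py w9; python3 rim.py w9.npz .066
```

```text
25.85 [0.4483 0.2437 0.1497] [ 0.006  0.001 -0.002  0.001 -0.001  0.002]
fit [ 0.37085704 -1.14896182] R 21.99340949278628 enc 0.2565194368362427 -1.7268435955047607 22.81330108642578 bbox [-21.8 -23.3] [22.7 20.8]
```

View pics/w9.png

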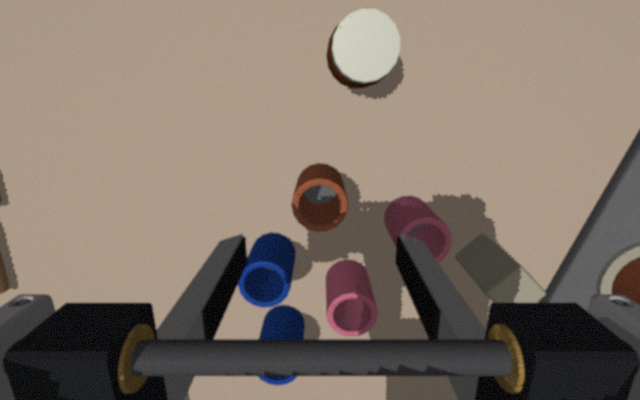

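The beaker's rim is at (320,203). The pink cup (rim at 427,240) is close to the right finger, so I'll check clearances.

```bash
python3 - <<'E'
from tc import *
print(tcoord('w9.npz',[(401,241),(451,241),(427,218),(427,263),(240,283),(290,283),(265,262)],.066))
E
```

```text
[[-31.5  66.2  83.7]
 [-31.5 107.5  83.7]
 [-11.3  85.8  83.7]
 [-51.6  89.5  83.7]
 [-70.8 -69.6  83.6]
 [-70.7 -26.6  83.6]
 [-50.8 -47.2  83.7]]
```

Clear. I'll narrow the opening a little and descend.

Request:
{"api": "send_rows", "payload": {"rows": [{"x": 0.0005, "y": -0.0015, "z": 0.03, "twist": 0}, {"x": 0.0005, "y": -0.0015, "z": 0.07, "twist": 0}, {"x": 0.0005, "y": -0.0015, "z": 0.11, "twist": 0}, {"x": 0.0005, "y": -0.0015, "z": 0.124, "twist": 0}, {"x": 0.0005, "y": -0.0015, "z": 0.124, "twist": 0}, {"x": 0.0005, "y": -0.0015, "z": 0.124, "twist": 0}, {"x": 0.0005, "y": -0.0015, "z": 0.124, "twist": 0}], "grip": 0.07}}

```text
time_s: 26.78
tcp_pos: [0.4489, 0.2464, 0.0266]
tool_rot: [-0.0, 0.987, 0.159, 0.002]
wrist_force: [-0.7, -0.7, -0.2]
finger_gap: 0.745
grip_force: 0.0
```

Request:
{"api": "send_rows", "payload": {"rows": [{"x": 0, "y": 0, "z": 0, "twist": 0}, {"x": 0, "y": 0, "z": 0, "twist": 0}, {"x": 0, "y": 0, "z": 0, "twist": 0}, {"x": 0, "y": 0, "z": 0, "twist": 0}, {"x": 0, "y": 0, "z": 0, "twist": 0}], "grip": 0.03, "grip_force": 15}}

```text
time_s: 27.4
tcp_pos: [0.4477, 0.2459, 0.0251]
tool_rot: [0.0, 0.987, 0.159, 0.0]
wrist_force: [-0.6, -0.3, 2.4]
finger_gap: 0.471
grip_force: 15.0
```

```bash
python3 -c "
from h import *
go(.6065,-.0942,.0450,-71.7)"
```

```text
shift [ 0.0442  0.3728 -0.0198] twist -0.0 th now -71.74 j6 87.8 t 27.4
```

Request:
{"api": "send_rows", "payload": {"rows": [{"x": 0, "y": 0, "z": -0.03, "twist": 0}, {"x": 0, "y": 0, "z": -0.08, "twist": 0}, {"x": 0.001, "y": 0.008, "z": -0.11, "twist": 0}, {"x": 0.004, "y": 0.035, "z": -0.12, "twist": 0}, {"x": 0.01, "y": 0.085, "z": -0.12, "twist": 0}, {"x": 0.016, "y": 0.14, "z": -0.12, "twist": 0}, {"x": 0.023, "y": 0.195, "z": -0.12, "twist": 0}, {"x": 0.03, "y": 0.25, "z": -0.12, "twist": 0}, {"x": 0.036, "y": 0.305, "z": -0.12, "twist": 0}, {"x": 0.041, "y": 0.35, "z": -0.12, "twist": 0}, {"x": 0.044, "y": 0.37, "z": -0.11, "twist": 0}, {"x": 0.044, "y": 0.373, "z": -0.09, "twist": 0}, {"x": 0.044, "y": 0.373, "z": -0.065, "twist": 0}, {"x": 0.044, "y": 0.373, "z": -0.05, "twist": 0}, {"x": 0.044, "y": 0.373, "z": -0.05, "twist": 0}, {"x": 0.044, "y": 0.373, "z": -0.05, "twist": 0}, {"x": 0.044, "y": 0.373, "z": -0.05, "twist": 0}]}}

```text
time_s: 29.52
tcp_pos: [0.607, -0.0945, 0.0762]
tool_rot: [0.0, 0.987, 0.159, 0.001]
wrist_force: [-0.3, 0.2, -1.0]
finger_gap: 0.471
grip_force: 15.0
```

```bash
python3 look.py w10; python3 -c "
from h import *
go(.6065,-.0942,.0450,-71.7)"
```

```text
29.525 [ 0.607  -0.0945  0.0762] [-0.003  0.001  0.002  0.001 -0.002 -0.001]
shift [-0.0004 -0.0005  0.0311] twist -0.0 th now -71.73 j6 52.3 t 29.575
```

View pics/w10.png

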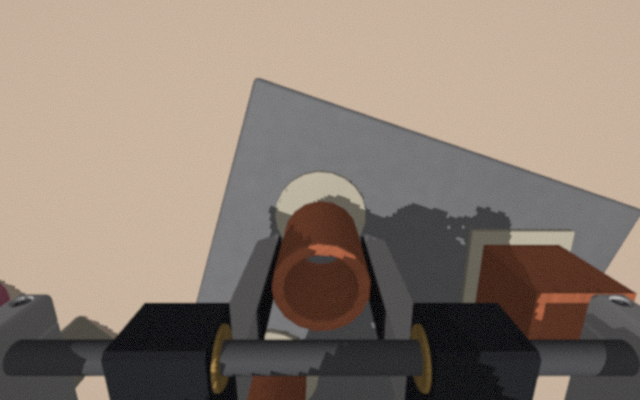

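The slab's far edge is at (320,171) with its sides at columns 275 and 366 near row 212. The beaker's bottom far edge is at (320,201).

```bash
python3 - <<'E'
from tc import *
print('slab',tcoord('w10.npz',[(320,171.5),(275,212),(366,212)],.02))
print('pot bottom',tcoord('w10.npz',[(320.5,201.5),(283.5,230),(358.5,230)],.0511))
E
```

```text
slab [[ 33.2  -0.8  56.2]
 [  3.4 -33.3  56.1]
 [  3.4  32.4  56.2]]
pot bottom [[ 21.1  -0.5  25.1]
 [  2.1 -24.   25. ]
 [  2.1  23.7  25.1]]
```

Nudge +1 mm in x, then lower.

Request:
{"api": "send_rows", "payload": {"rows": [{"x": 0.001, "y": 0, "z": 0.01, "twist": 0}, {"x": 0.001, "y": 0, "z": 0.019, "twist": 0}, {"x": 0.001, "y": 0, "z": 0.025, "twist": 0}, {"x": 0.001, "y": 0, "z": 0.028, "twist": 0}, {"x": 0.001, "y": 0, "z": 0.0295, "twist": 0}, {"x": 0.001, "y": 0, "z": 0.0305, "twist": 0}, {"x": 0.001, "y": 0, "z": 0.0305, "twist": 0}, {"x": 0.001, "y": 0, "z": 0.0305, "twist": 0}]}}

```text
time_s: 30.58
tcp_pos: [0.6074, -0.0942, 0.0451]
tool_rot: [0.0, 0.987, 0.159, 0.0]
wrist_force: [-3.5, 0.1, 5.7]
finger_gap: 0.478
grip_force: 15.0
```

Request:
{"api": "send_rows", "payload": {"rows": [{"x": 0, "y": 0, "z": 0, "twist": 0}, {"x": 0, "y": 0, "z": 0, "twist": 0}, {"x": 0, "y": 0, "z": 0, "twist": 0}, {"x": 0, "y": 0, "z": -0.02, "twist": 0}, {"x": 0, "y": 0, "z": -0.07, "twist": 0}, {"x": 0, "y": 0, "z": -0.13, "twist": 0}, {"x": -0.03, "y": 0.02, "z": -0.19, "twist": 0}, {"x": -0.08, "y": 0.06, "z": -0.22, "twist": 0}, {"x": -0.12, "y": 0.09, "z": -0.22, "twist": 0}, {"x": -0.12, "y": 0.09, "z": -0.22, "twist": 0}, {"x": -0.12, "y": 0.09, "z": -0.22, "twist": 0}, {"x": -0.12, "y": 0.09, "z": -0.22, "twist": 0}], "grip": 0.075}}

```text
time_s: 32.08
tcp_pos: [0.5219, -0.216, 0.2643]
tool_rot: [-0.0, 0.987, 0.16, -0.0]
wrist_force: [-0.1, -0.1, -0.0]
finger_gap: 0.799
grip_force: 0.0
```

```bash
python3 look.py w11
```

```text
32.075 [ 0.5219 -0.216   0.2643] [ 0.005  0.008 -0.    -0.    -0.    -0.   ]
```

View pics/w11.png

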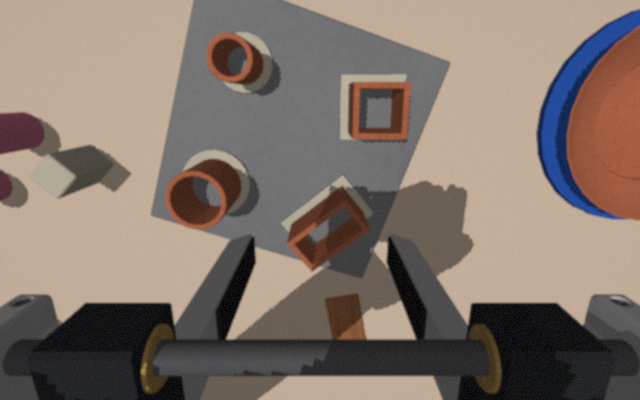

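All four pots stand upright on their slabs: beaker (235,58), planter (198,198), square (380,110) and oblong (328,228). I'll measure how well each rim is centred over its slab.

```bash
python3 - <<'E'
from h import *
from station import cams
c=dict(np.load('w11.npz'));E=ext(c,c['M']);P=cloud(c,E);z=P[...,2]
hsv=cv2.cvtColor(c['img'],cv2.COLOR_RGB2HSV);t=(hsv[...,0]<14)&(hsv[...,1]>110)
for n,sd,h in[('beaker',(234,58),.086),('planter',(198,198),.094),('square',(380,110),.086),('oblong',(328,228),.082)]:
    k=blob((abs(z-h)<.005)&t,sd);print(n,rect(cast(k,c,h,E)),np.round(np.median(z[k[:,1],k[:,0]]),3))
c=cams.read_camera('top');E=ext(c);z=cloud(c,E)[...,2];cv2.imwrite('pics/top1.png',c['img'][:,:,::-1])
for n,sd,h in[('beaker',(371,145),.086),('planter',(374,205),.094),('square',(437,146),.086),('oblong',(435,206),.082),('jar',(235,162),.07),('prop',(312,218),.075)]:
    k=blob((abs(z-h)<.010),sd);print('top',n,rect(cast(k,c,h,E)),k.mean(0))
E
```

```text
beaker {'rc': array([606.4, -95.5]), 'cen': array([606.1, -95.2]), 'size': array([44.3, 43.8]), 'ang': 103.0} 0.085
planter {'rc': array([458.2, -97.5]), 'cen': array([458.3, -97.5]), 'size': array([65.1, 63.8]), 'ang': 155.3} 0.093
square {'rc': array([ 605.4, -250.9]), 'cen': array([ 605.6, -250.9]), 'size': array([56.4, 55.6]), 'ang': 108.4} 0.086
oblong {'rc': array([ 458.9, -244.6]), 'cen': array([ 459.1, -244.6]), 'size': array([83.6, 46.9]), 'ang': 146.5} 0.081
top beaker {'rc': array([602.9, -94.3]), 'cen': array([603.3, -93.9]), 'size': array([44.7, 44.3]), 'ang': 134.3} [375.40384615 144.40384615]
top planter {'rc': array([455.5, -96.3]), 'cen': array([455.2, -96.2]), 'size': array([63.8, 63.6]), 'ang': 179.4} [377.48717949 205.79487179]
top square {'rc': array([ 621.7, -244.1]), 'cen': array([ 622.4, -239.3]), 'size': array([60. , 22.7]), 'ang': 115.2} [435.578125 136.640625]
top oblong {'rc': array([ 469.8, -114. ]), 'cen': array([ 470.2, -114.8]), 'size': array([49.3, 23.4]), 'ang': 38.5} [384.63157895 200.52631579]
top jar {'rc': array([567.3, 249.3]), 'cen': array([567., 249.]), 'size': array([48.4, 46.3]), 'ang': 27.0} [233.21818182 160.67272727]
top prop {'rc': array([424.8,  63.5]), 'cen': array([425.1,  63.4]), 'size': array([37.4, 37.3]), 'ang': 63.3} [309.86538462 219.01923077]
```

All pots are within about 1.5 mm and 0.5° of their slabs, and the jar and prop haven't moved. Handing in.

```bash
python3 -c "
from station import robot
print(robot.finish_job())"
```

```text
the job is handed in; nothing more can be done
None
```

I handed the job in at about 32 s with all four pots upright on their slabs, measured within about 1.5 mm of centre and 0.5° of the slab sides; the glaze jar and kiln prop have not moved.

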